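# Lay a standing wood blank in the carving jig and lock it with the cam

### The job

Tip the tall blank over onto its side by pushing high on its marked face, so that it falls towards the end stop with that face up. Then slide it along the board fully home against the end stop, and swing the cam lever until the blank is held snug between the cam and the back fence, firm but not crushed. Push gently, take your hand away, and leave the other things on the bench where they are.

Things in the scene. Friction and masses are not known exactly. Their poses are not given: they have to be found in the camera images.
- jig: fixed carving jig: plywood board 310 (x) x 450 (y) x 18 mm; origin: centre of its underside; x from the open front to the back fence, y along the board to the end stop, z up. Back fence: wood strip on the board along y (-170 to 170), 38 mm high, 32 thick, face at about x = 85 mm, but bolted through slots, up to 4 mm either way: find it by feel
- stop_face (a point): middle of the end stop's face (jig x 30, y 170 mm, 19 mm above the board), axes as the jig's. The stop is a fixed wood block 38 mm high, 32 thick, 100 wide (jig x -20 to 80 mm)
- cam_pivot (a point): vertical axis of the cam bolt: jig x -42, y 90 mm, 22 mm above the board; fixed. The cam is a round wooden disc of radius 32 mm, 6 to 38 mm above the board, its centre 20 mm off this axis, in front of the blank's lane. It must be left gripping the blank with over 10 N; a squeeze over 70 N crushes the wood
- lever_peg (a point): upright wooden peg on the end of the cam's lever, diameter 18 mm (22 at its head), 34 to 80 mm above the board; the point is on its axis, 60 mm above the board, 100 mm from the cam pivot. The lever bar is 24 wide, 18 to 34 mm above the board. Shifting the blank takes 3 to 7 N here; a final steady 12 to 16 N, square to the lever, is right (it leaves 12 to 35 N on the blank)
- cam (a joint): cam angle, 0 (open) to 2.5 rad, growing counter-clockwise from above; at 0 the lever points 130 deg from jig x (to the front and the end stop). Reach from pivot towards the fence: 32 + 20 cos(angle - 175 deg) mm. It first shifts the blank to the fence with little force, then bites, near 1.5 to 2 rad. The pivot is stiff (0.2 N m, 2 N at the peg); the lever stays where left
- blank: plain wood billet 90 (x) x 75 (y) x 190 mm (z), 0.6 to 1 kg, on end on the board before the fence, z up, x and y nearly along the jig's. Origin: centre of the underside (foot end); balance point 95 mm up. Its -y face, away from the end stop, bears pencil marks; tipped towards +y it lands 15 to 70 mm short of the stop. Too wide and heavy to carry; pushes over 35 N dent it
- blank_top (a point): centre of the blank's top end, 190 mm from its origin along its z; this end finally lies against the end stop
- chisel: bystander: wood-carving chisel, 190 mm long, lying on the jig's front right part, origin under its middle; leave
- mallet: bystander: wooden mallet lying on the bench, 245 mm long, 72 mm thick; leave
- round_block: bystander: round carved printing block, 84 mm across, 42 mm high; leave
- long_block: bystander: oblong carved printing block, 60 x 95 x 43 mm; leave
- ink_pad: bystander: flat tin with a stamp pad, 75 x 115 x 21 mm; leave
- whetstone: bystander: grey sharpening stone on a wooden base, 75 x 200 x 36 mm; leave
- glue_jar: bystander: white jar, 68 mm across, 105 mm high; leave
Things that resemble listed ones, but are neither listed nor needed, are in the scene too. Leave any red or turquoise look-alike of the blank alone.

How it is judged:
By the outcome, as a careful person would: the job done as asked, in the order asked, and still so for the second after the job is handed in, with the robot touching nothing.
It also fails if it takes over 70 s, if anything falls off the work surface, if the arm or the gripper's body presses on something with over 40 N, if the wrist force passes 120 N, or if a joint passes its speed limit or range.

### The arm

A 7-joint arm with a two-finger parallel gripper is mounted at the origin on the work surface. World frame = base frame: x ahead of the robot, y to its left, z up, the work surface at z = 0. Lengths are in mm, angles in degrees, forces in N, time in s.
With the tool pointing down it reaches from about 425 to 1025 mm from the base axis. Payload 3.6 kg.
Tool frame: the origin (TCP) lies between the finger pads; the fingertips stand nose_length ahead of it and the grasp point (between the pads) lies 11 mm behind it (nose_length is the distance from the TCP to the fingertips, in mm); z points along the fingers, y is the direction in which the jaws open and shut (so a half turn about z gives the same grasp; the last joint's range is limited). The gripper opens to 85 mm and grips with 20 to 120 N. Pads are 22 mm wide; open, the fingers measure 114 mm over their backs; the gripper's body (76 mm by 85 mm) begins 54 mm behind the grasp point. The pads swing forward as they close: fully open they stand 13 mm farther back than shut.
Start: joints at [65.976, 33.873, 2.773, 92.16, -1.908, 54.013, -1.931], TCP at [232.05, -686.864, 239.302] pointing down, gripper open.
Joint ranges: [-153.93, 153.93], [-27.13, 128.08], [-72.61, 78.16], [10.71, 143.7], [-87.88, 267.88], [4.46, 118.87], [-176.78, 176.78]. Speed limits (degrees/s): [147.25, 147.25, 180, 180, 180, 180, 180].

### API

Orientations are given as [roll, pitch, yaw] about the fixed x, y, z axes, in that order (R = Rz(yaw) Ry(pitch) Rx(roll)).
In Python, from rig import * gives the robot as it stands. The module is installed in compiled form; this text tells all that it offers.
- The arm moves only by the tool send_rows, never from a script. Its arguments are lists of equal length, an entry for each row: "dp": the shift along the tool's x, y, z in m, a list of three; "rotation": the turn, a rotation vector about the tool's x, y, z in units of 6 degrees (1.0 is 6 degrees), a list of three; "claw": the closure in counts, from 0 (fully open) to 255 (shut). A call has 1 to 20 rows; each row shifts and turns the commanded pose from where the row before left it, along the tool's axes as they then stand; what a row does not reach is not made up. A row lasts 1/12 s, in which the tool goes at most 41.7 mm and 7.16 degrees, less where a joint would pass 70% of its speed; a pose out of reach is approached as far as the arm can. A call with a gripper value outside its range is refused whole. The fingers move at their own pace and stop on an object; the grip force is fixed at half the most. Time passes only in rows, so rows that do not move let the fingers close. It gives the time, the measured TCP pose, the force and the opening at its end, in the units of the state.
- state(): the state, without advancing time (a new reading comes with each control period).
- capture(name): name is "scene" or "top" or "wrist"; returns (picture, depth): 400x640x3 uint8, red, green, blue; 400x640 float32, mm along the optical axis (not along the pixel's ray), 0 where there is no reading.
- calibration(name): a dict with "vfov" (degrees; the focal length in pixels is half the picture's height over the tangent of half this angle, whatever the lens; pixels are square), "cx", "cy" (the principal point, pixels), "T" (4x4, takes a point from camera to world coordinates). Camera axes: x right, y down, z forward; pixel columns grow to the right and rows downward; lengths in mm; the calibration is good to about 2 mm. A picture is of the moment at which its call begins: read the wrist's pose just before it. calibration takes no time and is no camera call; for the wrist camera it gives the pose at the moment of the call.
- hand_in(): hands the job in, once; it reports no verdict.
Trained networks look in the newest picture that a camera, given by its name, has taken for a name from the list of things; names that differ only in an ending like _2 or _b are one class to them, and where a whole thing is asked for, a point or a joint stands for the part that bears it (a point fixed in the world has none). Each returns a list of dicts, best first, with "p" (0 to 1); they miss things now and then, are a little off and sometimes report something else, mostly with a low value. They report only what shows in the picture. A call takes as long as a camera call. They do not tell look-alikes from the thing itself.
- trace(camera, query): "pixels" (400x640 bool, what is visible of it).
- pinpoint(camera, query): "position" ([x, y, z] in mm, in the coordinates of the camera as it stood for that picture, good to about 4 mm: a listed point, or the origin of a listed thing).
The state is a dict: "time_s": time; "joint_pos": joint angles; "qvel": joint speeds; "effort": joint torques, N m; "tcp_pos": TCP position; "tool_rot": TCP orientation; "wrist_force": force on the tool from outside, world axes, zero at the start; "ft_torque": the same for the moment, N m; "width": finger opening in mm.
Only numpy, scipy, OpenCV 4.12 (cv2) and the standard library are available. Lean on these libraries where they do the work, as an engineer would, in place of code of your own. Each camera call takes 0.05 s, during which the arm holds its last target. There are 200 camera calls.

## Working session

There is one attempt and no reset: what is moved stays moved. The work goes in short steps, Python scripts to look and compute and a tool call to move; the robot and the scene stay as the last step left them, time stands still between calls to the robot, and variables do not carry over. Pictures are saved under pics/ and viewed, about 8 in all and at most 12, crops included, and the job is handed in when it is done.

Besides the shell and the picture viewer there is one more tool, called after ">>>" as name(argument=value, ...), one argument or row to a line, values as JSON. send_rows: Moves the arm, as the interface text tells. Its arguments: {"type":"object","properties":{"dp":{"type":"array","items":{"type":"array","items":{"type":"number"}}},"rotation":{"type":"array","items":{"type":"array","items":{"type":"number"}}},"claw":{"type":"array","items":{"type":"number"}}},"required":["dp","rotation","claw"]}

```bash
mkdir -p pics; cat > h.py <<'E'
from rig import *
import numpy as np, cv2
def K(n):
    c=calibration(n); f=200/np.tan(np.radians(c["vfov"]/2)); return f,c["cx"],c["cy"],np.array(c["T"])
def proj(n,P):
    f,cx,cy,T=K(n); p=np.linalg.inv(T)@np.r_[P,1]; return f*p[0]/p[2]+cx,f*p[1]/p[2]+cy
def w(n,p): return (K(n)[3]@np.r_[p,1])[:3]
def cloud(n,d,m=None):
    f,cx,cy,T=K(n); v,u=np.nonzero((d>0)&(m if m is not None else True)); z=d[v,u]
    return (T@np.c_[(u-cx)*z/f,(v-cy)*z/f,z,np.ones_like(z)].T).T[:,:3],u,v
E
python3 - <<'E'
from h import *
s=state();print(s)
for n in("scene","top"):
    im,d=capture(n);cv2.imwrite(f"pics/{n}0.png",im[:,:,::-1]);np.save(n+"0.npy",d)
    for q in("jig","stop_face","cam_pivot","lever_peg","blank","blank_top","chisel"):
        try:
            for r in pinpoint(n,q)[:3]:
                P=w(n,r["position"]);print(n,q,round(r["p"],2),P.round(0),np.round(proj(n,P)))
        except Exception as e:print(n,q,e)
a=cv2.imread("pics/scene0.png");b=cv2.imread("pics/top0.png")
cv2.imwrite("pics/both0.png",cv2.resize(np.vstack([a,b]),(480,600)))
E
```

```text
{'time_s': 0.0, 'joint_pos': array([65.97618235, 33.92397687,  2.76732107, 92.23509986, -1.90752278,
       54.01320202, -1.93084079]), 'qvel': array([-0.08031615,  0.0537819 ,  0.01907037, -0.11933091,  0.00856449,
        0.08006673,  0.14206915]), 'effort': array([ 3.30071325e-04, -5.48693883e+01,  1.54624946e+00, -1.98129487e+01,
        9.29589296e-03,  8.53866222e-03, -6.66871784e-06]), 'tcp_pos': array([ 231.79628414, -686.10341876,  238.17148737]), 'tool_rot': array([-1.79874034e+02,  7.34993484e-03,  1.86716347e+01]), 'wrist_force': array([-0.05119669,  0.43264089,  0.64431249]), 'ft_torque': array([-0.00647952,  0.0037795 , -0.0323454 ]), 'width': 85.24988596167408}
scene jig 0.6 [589.  31.  -1.] [332. 236.]
scene jig 0.24 [ 505. -301.    0.] [273. 180.]
scene jig 0.21 [471. 186.  78.] [391. 222.]
scene stop_face 0.73 [630. 196.  37.] [368. 262.]
scene stop_face 0.19 [560. 127.  40.] [361. 237.]
scene cam_pivot 0.66 [558. 127.  38.] [361. 237.]
scene blank 0.96 [613. -84.  20.] [302. 221.]
scene blank 0.86 [329. -81.   3.] [346. 177.]
scene blank 0.79 [ 717. -299.    2.] [236. 215.]
scene blank_top 0.67 [ 722. -299.  191.] [229. 181.]
scene blank_top 0.64 [332. -82. 193.] [349. 141.]
scene blank_top 0.62 [847. 120. 191.] [310. 272.]
scene chisel 0.66 [476. -86.  14.] [323. 198.]
scene chisel 0.47 [559. 126.  40.] [361. 237.]
top jig 0.98 [594.  33.   1.] [291. 194.]
top stop_face 0.7 [633. 196.  38.] [245. 181.]
top lever_peg 0.57 [475. 182.  76.] [246. 225.]
top blank 0.97 [331. -80.  -6.] [320. 266.]
top blank 0.88 [ 717. -301.   -0.] [382. 163.]
top blank 0.81 [855. 122.  -2.] [269. 123.]
top blank_top 0.86 [610. -87. 207.] [325. 186.]
top blank_top 0.86 [849. 125. 193.] [261. 111.]
top blank_top 0.82 [ 718. -296.  189.] [390. 155.]
top chisel 0.54 [479. -82.  18.] [321. 226.]
top chisel 0.51 [553. 126.  40.] [264. 204.]
```

View pics/both0.png

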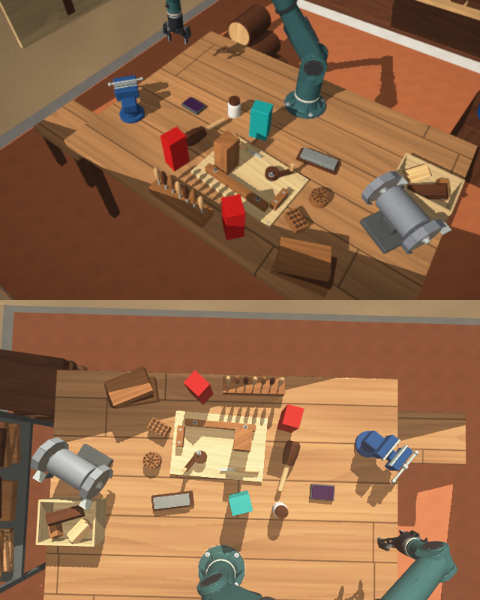

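```bash
python3 - <<'E'
from h import *
a=cv2.imread("pics/scene0.png")[130:300,210:430];b=cv2.imread("pics/top0.png")[90:280,200:420]
cv2.imwrite("pics/crop0.png",np.hstack([cv2.resize(a,(400,309)),cv2.resize(b,(400,309))]))
d=np.load("top0.npy");P,u,v=cloud("top",d)
def slab(lo,hi,box):
    m=(P[:,2]>lo)&(P[:,2]<hi)&(P[:,0]>box[0])&(P[:,0]<box[1])&(P[:,1]>box[2])&(P[:,1]<box[3]);return P[m]
def rect(n,q):
    print(n,len(q),cv2.minAreaRect(q[:,:2].astype(np.float32)),q[:,2].mean())
m=slab(10,25,(400,800,-250,300));rect("board",m)
rect("top blank",slab(195,220,(540,700,-160,0)))
q=slab(48,64,(580,760,-250,300));rect("fence+stop",q)
q=slab(85,110,(420,540,120,260));rect("peg",q)
np.set_printoptions(suppress=True,linewidth=200)
S,_,_=cloud("scene",np.load("scene0.npy"));P=S
rect("sc top blank",slab(195,220,(540,700,-160,0)))
rect("sc peg",slab(85,110,(420,540,120,260)))
rect("sc board",slab(10,25,(400,800,-250,300)))
E
```

```text
board 7773 ((607.1546630859375, 41.0560302734375), (392.2475280761719, 498.80615234375), 3.299971342086792) 17.67250138351139
top blank 663 ((610.3707275390625, -84.09185791015625), (74.76707458496094, 90.1739501953125), 85.66248321533203) 207.74555788597544
fence+stop 1069 ((679.1525268554688, 67.08045959472656), (125.2757568359375, 419.8726806640625), 13.810314178466797) 55.72009478709762
peg 27 ((472.94012451171875, 180.742431640625), (13.925217628479004, 16.980737686157227), 1.3492099046707153) 94.94477742163046
sc top blank 559 ((613.1301879882812, -82.43338012695312), (80.07178497314453, 95.13968658447266), 84.92533874511719) 206.97453354590183
sc peg 29 ((474.220947265625, 183.8542022705078), (21.70961570739746, 17.381528854370117), 25.57900619506836) 94.82117507300559
sc board 5796 ((584.8162841796875, 32.44566345214844), (545.2018432617188, 335.8062438964844), 86.53500366210938) 17.838604474788237
```

View pics/crop0.png

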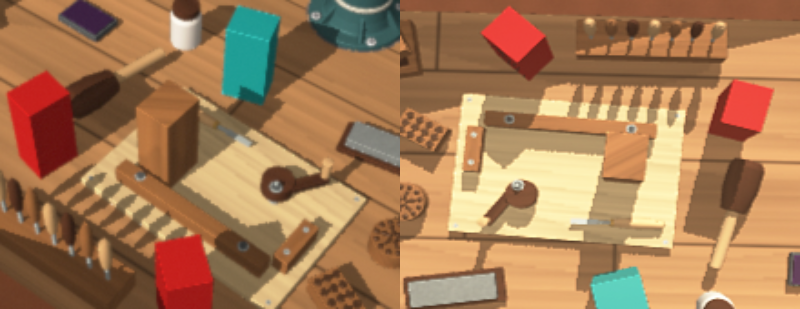

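```bash
python3 - <<'E'
from h import *
from scipy.optimize import minimize
np.set_printoptions(suppress=True,linewidth=200)
# fit jig pose: points with z in 48..64 should lie in fence/stop top rects; board points in board
P,u,v=cloud("top",np.load("top0.npy"))
m=(P[:,0]>400)&(P[:,0]<800)&(P[:,1]>-250)&(P[:,1]<300)
P=P[m]
H=P[(P[:,2]>52)&(P[:,2]<60)][:,:2]; B=P[(P[:,2]>13)&(P[:,2]<23)][:,:2]
def loc(q,t):
    c,s=np.cos(t[2]),np.sin(t[2]);d=q-t[:2];return np.c_[d@[c,s],d@[-s,c]]
def ind(q,a,b,c,d): # soft inside
    g=lambda x:1/(1+np.exp(-x/2));return g(q[:,0]-a)*g(b-q[:,0])*g(q[:,1]-c)*g(d-q[:,1])
def cost(t):
    h=loc(H,t);b=loc(B,t)
    return -(3*ind(h,85,117,-170,170).sum()+3*ind(h,-20,80,170,202).sum()+ind(b,-155,155,-225,225).sum())
best=min((minimize(cost,[592,32,np.radians(y)],method="Nelder-Mead",options=dict(xatol=1e-4,fatol=1e-3)) for y in(-8,-4,0)),key=lambda r:r.fun)
t=best.x;print(t[:2],np.degrees(t[2]),best.fun,len(H),len(B))
c,s=np.cos(t[2]),np.sin(t[2]);R=np.array([[c,-s],[s,c]])
for n,p in dict(stop=(30,170),piv=(-42,90)).items():print(n,t[:2]+R@p)
q=P[P[:,2]>195][:,:2];q=q[(abs(q[:,0]-610)<60)&(abs(q[:,1]+84)<60)]
l=loc(q,t);print("blank in jig",np.percentile(l,[0.5,50,99.5],axis=0),cv2.minAreaRect(l.astype(np.float32)))
print("peg",loc(np.array([[473.5,182]]),t))
for y in range(-225,230,50):
    h=loc(H,t);k=h[(abs(h[:,1]-y)<25)&(h[:,0]>60)];
    if len(k)>5:print(y,len(k),np.percentile(k[:,0],[2,98]))
h=loc(H,t);k=h[(h[:,1]>150)&(h[:,0]<75)];print("stop y",np.percentile(k[:,1],[2,98]))
E
```

```text
[589.45206282  28.99168088] -3.2556899856186834 -9123.262072354933 1086 6959
stop [629.05827309 197.01354882]
piv [552.63112361 121.23168541]
blank in jig [[ -17.19595793 -148.43621812]
 [  26.55483362 -111.73133042]
 [  71.97046102  -74.46676717]] ((27.307064056396484, -111.71302795410156), (74.76708221435547, 90.17398834228516), 88.91815185546875)
peg [[-124.45455906  146.17622694]]
-175 41 [ 86.19646416 114.44886483]
-125 76 [ 90.44422979 115.27865503]
-75 84 [ 84.3433311 115.1734822]
-25 107 [ 84.33771751 115.484253  ]
25 102 [ 85.2344912  115.81384893]
75 101 [ 84.55837602 116.47473367]
125 95 [ 84.99319278 115.2780342 ]
175 85 [ 60.57512355 116.13242771]
stop y [170.75667308 200.77220975]
```

The blank is the plain wood block on the jig, at top (325,186) and scene (302,221). The red blocks at scene (229,181) and (310,272) and the turquoise one at (349,141) are look-alikes, and none of them stands on the jig. First I turn the tool to the jig's axes and close the claw.

>>> send_rows(
  dp=[
    [0,0,-0.002],
    [0,0,-0.002],
    [0,0,-0.002],
    [0,0,-0.002],
    [0,0,-0.002],
    [0,0,-0.002],
    [0,0,-0.002],
    [0,0,-0.002],
    [0,0,-0.002],
    [0,0,-0.002],
  ],
  rotation=[
    [0,0,-1.134],
    [0,0,-1.134],
    [0,0,-1.134],
    [0,0,-1.134],
    [0,0,-1.134],
    [0,0,-1.134],
    [0,0,-1.134],
    [0,0,-1.134],
    [0,0,-1.134],
    [0,0,-1.134],
  ],
  claw=[255,255,255,255,255,255,255,255,255,255],
)

```text
time_s: 1.63
tcp_pos: [231.8, -686.9, 259.4]
tool_rot: [-180.0, 0.0, 87.0]
wrist_force: [0.9, 0.9, -0.2]
width: 0.2
```

```bash
python3 - <<'E'
from h import *
s=state();t=s["tcp_pos"];print(t,s["tool_rot"],s["joint_pos"].round(1))
for n in("scene","top"):
    im,d=capture(n);P,u,v=cloud(n,d);m=(abs(P[:,0]-t[0])<70)&(abs(P[:,1]-t[1])<70)&(P[:,2]>120)
    q=P[m];print(n,len(q),np.sort(q[:,2])[:8].round(0) if len(q) else "")
    for z in range(190,330,10):
        k=q[abs(q[:,2]-z)<5]
        if len(k)>2:print(z,len(k),(k[:,:2].min(0)-t[:2]).round(0),(k[:,:2].max(0)-t[:2]).round(0))
E
```

```text
[ 231.84697463 -686.93732591  259.44839136] [-1.79991130e+02  8.69818948e-03  8.70279191e+01] [ 77.4  33.5 -15.1  90.6   9.9  57.3  56.4]
scene 983 [246. 253. 254. 259. 259. 260. 260. 262.]
250 3 [-4. -5.] [1. 8.]
260 10 [-9. -1.] [17. 14.]
270 16 [-10. -10.] [18. 13.]
280 17 [-8. -5.] [19. 16.]
290 12 [-16.   2.] [18. 12.]
300 27 [-30. -13.] [33. 19.]
310 35 [-40. -17.] [44. 17.]
320 48 [-46. -20.] [51. 19.]
top 3662 [254. 254. 255. 255. 257. 258. 258. 260.]
250 3 [1. 5.] [7. 8.]
260 10 [-12.   3.] [11. 12.]
270 20 [-12.  -6.] [14. 12.]
280 12 [-12.   2.] [14. 12.]
290 13 [-5.  4.] [14. 13.]
300 47 [-31.  -4.] [32. 12.]
310 66 [-39. -12.] [37. 15.]
320 57 [-48.  -6.] [51. 17.]
```

>>> send_rows(
  dp=[
    [0.027,0.0173,0],
    [0.027,0.0173,0],
    [0.027,0.0173,0],
    [0.027,0.0173,0],
    [0.027,0.0173,0],
    [0.027,0.0173,0],
    [0.027,0.0173,0],
    [0.027,0.0173,0],
    [0.027,0.0173,0],
    [0.027,0.0173,0],
    [0.027,0.0173,0],
    [0.027,0.0173,0],
    [0.027,0.0173,0],
    [0.027,0.0173,0],
    [0.027,0.0173,0],
    [0.027,0.0173,0.014],
    [0.027,0.0173,0.014],
    [0.027,0.0173,0.014],
    [0.027,0.0173,0.014],
    [0.027,0.0173,0.014],
  ],
  rotation=[
    [0,0,0],
    [0,0,0],
    [0,0,0],
    [0,0,0],
    [0,0,0],
    [0,0,0],
    [0,0,0],
    [0,0,0],
    [0,0,0],
    [0,0,0],
    [0,0,0],
    [0,0,0],
    [0,0,0],
    [0,0,0],
    [0,0,0],
    [0,0,0],
    [0,0,0],
    [0,0,0],
    [0,0,0],
    [0,0,0],
  ],
  claw=[255,255,255,255,255,255,255,255,255,255,255,255,255,255,255,255,255,255,255,255],
)

```text
time_s: 3.4
tcp_pos: [609.3, -166.5, 188.7]
tool_rot: [180.0, 0.0, 86.5]
wrist_force: [-0.1, -0.5, 0.3]
width: 0.1
```

```bash
python3 - <<'E'
from h import *
s=state();t=s["tcp_pos"];print(s["time_s"],t,s["tool_rot"],s["joint_pos"].round(1),s["wrist_force"])
for n in("wrist","scene"):
    im,d=capture(n);cv2.imwrite(f"pics/{n}1.png",im[:,:,::-1])
    if n=="wrist":a=im
    else:b=im[130:300,210:430]
cv2.imwrite("pics/v1.png",np.hstack([cv2.resize(a,(480,300)),cv2.resize(b,(320,300))])[:,:,::-1])
E
```

```text
3.4 [ 609.29356273 -166.46651757  188.72590563] [1.79983914e+02 2.20574470e-02 8.64893228e+01] [ 24.2  31.5 -18.5 106.5  13.8  44.2  -5.3] [-0.06145715 -0.50162087  0.2810713 ]
```

View pics/v1.png

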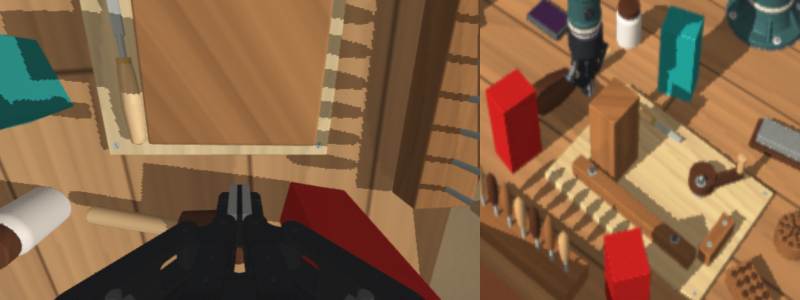

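>>> send_rows(
  dp=[
    [0.004,-0.0005,0],
    [0.004,-0.0005,0],
    [0.004,-0.0005,0],
    [0.004,-0.0005,0],
    [0.004,-0.0005,0],
    [0.004,-0.0005,0],
    [0.004,-0.0005,0],
    [0.003,0,0],
    [0.003,0,0],
    [0.003,0,0],
    [0.003,0,0],
    [0.003,0,0],
    [0.003,0,0],
    [0.003,0,0],
    [0.003,0,0],
    [0.003,0,0],
  ],
  rotation=[
    [0,0,0],
    [0,0,0],
    [0,0,0],
    [0,0,0],
    [0,0,0],
    [0,0,0],
    [0,0,0],
    [0,0,0],
    [0,0,0],
    [0,0,0],
    [0,0,0],
    [0,0,0],
    [0,0,0],
    [0,0,0],
    [0,0,0],
    [0,0,0],
  ],
  claw=[255,255,255,255,255,255,255,255,255,255,255,255,255,255,255,255],
)

```text
time_s: 4.83
tcp_pos: [608.3, -112.1, 189.3]
tool_rot: [180.0, -0.0, 86.7]
wrist_force: [0.3, -1.7, 2.0]
width: -0.2
```

>>> send_rows(
  dp=[
    [0.003,0,0],
    [0.003,0,0],
    [0.003,0,0],
    [0.003,0,0],
    [0.003,0,0],
    [0.003,0,0],
    [0.003,0,0],
    [0.003,0,0],
    [0.003,0,0],
    [0.003,0,0],
    [0.003,0,0],
    [0.003,0,0],
    [0.003,0,0],
    [0.003,0,0],
    [0,0,0],
    [0,0,0],
    [0,0,0],
    [0,0,0],
  ],
  rotation=[
    [0,0,0],
    [0,0,0],
    [0,0,0],
    [0,0,0],
    [0,0,0],
    [0,0,0],
    [0,0,0],
    [0,0,0],
    [0,0,0],
    [0,0,0],
    [0,0,0],
    [0,0,0],
    [0,0,0],
    [0,0,0],
    [0,0,0],
    [0,0,0],
    [0,0,0],
    [0,0,0],
  ],
  claw=[255,255,255,255,255,255,255,255,255,255,255,255,255,255,255,255,255,255],
)

```text
time_s: 6.33
tcp_pos: [610.5, -70.9, 189.3]
tool_rot: [-180.0, 0.0, 86.7]
wrist_force: [-0.1, -0.4, 0.2]
width: -0.1
```

```bash
cat >> h.py <<'E'
J=np.array([589.45,28.99,np.radians(-3.256)])
def loc(q):
    c,s=np.cos(J[2]),np.sin(J[2]);d=np.atleast_2d(q)[:,:2]-J[:2];return np.c_[d@[c,s],d@[-s,c]]
def blanktop(n,tag):
    im,d=capture(n);P,u,v=cloud(n,d);l=loc(P)
    m=(P[:,2]>86)&(P[:,2]<102)&(abs(l[:,0]-30)<90)&(l[:,1]>-170)&(l[:,1]<190)
    q=l[m].astype(np.float32);print(n,len(q),cv2.minAreaRect(q) if len(q)>5 else "", "zmean",P[m][:,2].mean(),np.percentile(q,[1,99],axis=0).round(1).tolist())
    cv2.imwrite(f"pics/{n}{tag}.png",im[:,:,::-1]);return im
E
python3 - <<'E'
from h import *
s=state();t=s["tcp_pos"];print(s["time_s"],t,loc(t),s["tool_rot"],s["wrist_force"])
a=blanktop("top","2")[90:280,200:420];b=blanktop("scene","2")[130:300,210:430]
cv2.imwrite("pics/v2.png",np.hstack([cv2.resize(a,(400,309)),cv2.resize(b,(400,309))])[:,:,::-1])
E
```

```text
6.3333 [610.50373631 -70.87793682 189.26014355] [[ 26.69198288 -98.51092664]] [-1.79994559e+02  1.13763720e-02  8.66852035e+01] [-0.08743075 -0.44162631  0.24789441]
top 2  zmean 91.51438109572382 [[-16.4, -34.5], [-16.3, -30.8]]
scene 149 ((32.41217041015625, -43.49158477783203), (135.70802307128906, 90.37322235107422), 88.96780395507812) zmean 94.21228407409414 [[-12.3, -110.0], [77.1, 17.8]]
```

View pics/v2.png

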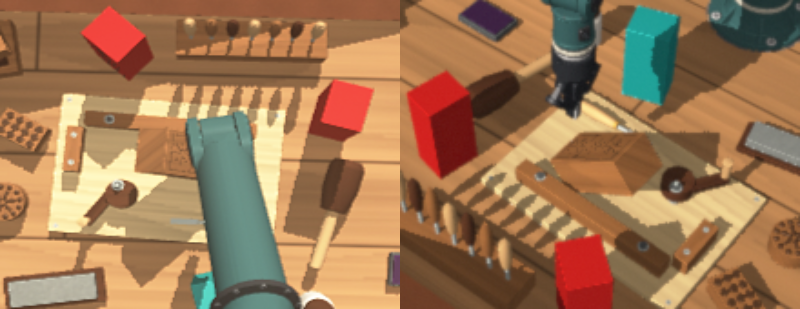

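>>> send_rows(
  dp=[
    [-0.008,0,0],
    [-0.01,0,0],
    [-0.01,0,0],
    [-0.008,0,0],
    [0,0,0],
  ],
  rotation=[
    [0,0,0],
    [0,0,0],
    [0,0,0],
    [0,0,0],
    [0,0,0],
  ],
  claw=[255,255,255,255,255],
)

```text
time_s: 6.85
tcp_pos: [608.0, -110.6, 189.1]
tool_rot: [-180.0, 0.1, 86.4]
wrist_force: [0.2, -0.7, -0.6]
width: 0.3
```

```bash
python3 - <<'E'
from h import *
s=state();t=s["tcp_pos"];print(s["time_s"],t,loc(t),s["tool_rot"],s["wrist_force"])
a=blanktop("wrist","3");b=blanktop("scene","3")[130:300,210:430]
cv2.imwrite("pics/v3.png",np.hstack([cv2.resize(a,(480,300)),cv2.resize(b,(320,300))])[:,:,::-1])
E
```

```text
6.85 [ 608.02520465 -110.61274782  189.09166478] [[  26.47428376 -138.32236886]] [-1.79974290e+02  1.20152941e-01  8.64338909e+01] [ 0.24197932 -0.73276174 -0.59129645]
wrist 14496 ((28.690494537353516, -28.99657440185547), (71.22635650634766, 90.4324722290039), 89.5210189819336) zmean 93.0575519483799 [[-15.1, -63.7], [72.4, 5.7]]
scene 1307 ((31.267913818359375, 27.968528747558594), (193.0359344482422, 95.84727478027344), 89.28612518310547) zmean 92.87665271935789 [[-14.8, -64.4], [76.6, 122.5]]
```

View pics/v3.png

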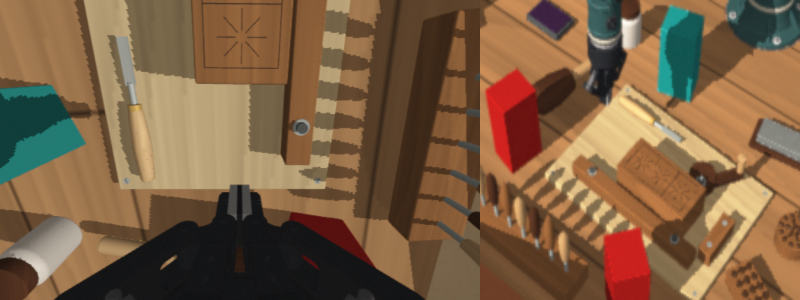

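>>> send_rows(
  dp=[
    [0,0,0.012],
    [0,0,0.012],
    [0,0,0.012],
    [0,0,0.012],
    [0,0,0.012],
    [0,0,0.012],
    [0,0,0.012],
    [0,0,0.012],
    [0,0.002,0.012],
    [0,0,0.012],
    [0,0,0.012],
    [0.01,0,0],
    [0.01,0,0],
    [0.01,0,0],
    [0.01,0,0],
    [0.008,0,0],
    [0.004,0,0],
    [0,0,0],
  ],
  rotation=[
    [0,0,0],
    [0,0,0],
    [0,0,0],
    [0,0,0],
    [0,0,0],
    [0,0,0],
    [0,0,0],
    [0,0,0],
    [0,0,0],
    [0,0,0],
    [0,0,0],
    [0,0,0],
    [0,0,0],
    [0,0,0],
    [0,0,0],
    [0,0,0],
    [0,0,0],
    [0,0,0],
  ],
  claw=[255,255,255,255,255,255,255,255,255,255,255,255,255,255,255,255,255,255],
)

```text
time_s: 8.45
tcp_pos: [614.0, -53.3, 57.9]
tool_rot: [179.9, -0.0, 86.8]
wrist_force: [0.4, -1.4, -0.1]
width: 0.1
```

>>> send_rows(
  dp=[
    [0.003,0,0],
    [0.003,0,0],
    [0.003,0,0],
    [0.003,0,0],
    [0.003,0,0],
    [0.003,0,0],
    [0.003,0,0],
    [0.003,0,0],
    [0.003,0,0],
    [0.003,0,0],
    [0.003,0,0],
    [0.003,0,0],
    [0.003,0,0],
    [0.003,0,0],
    [0,0,0],
  ],
  rotation=[
    [0,0,0],
    [0,0,0],
    [0,0,0],
    [0,0,0],
    [0,0,0],
    [0,0,0],
    [0,0,0],
    [0,0,0],
    [0,0,0],
    [0,0,0],
    [0,0,0],
    [0,0,0],
    [0,0,0],
    [0,0,0],
    [0,0,0],
  ],
  claw=[255,255,255,255,255,255,255,255,255,255,255,255,255,255,255],
)

```text
time_s: 9.7
tcp_pos: [615.9, -15.9, 57.5]
tool_rot: [-180.0, 0.2, 86.6]
wrist_force: [-0.3, -5.4, 2.9]
width: -0.3
```

>>> send_rows(
  dp=[
    [0.0015,0,0],
    [0.0015,0,0],
    [0,0,0],
  ],
  rotation=[
    [0,0,0],
    [0,0,0],
    [0,0,0],
  ],
  claw=[255,255,255],
)

```text
time_s: 9.95
tcp_pos: [616.0, -13.1, 57.5]
tool_rot: [-180.0, 0.2, 86.5]
wrist_force: [-0.2, -5.5, 3.2]
width: -0.5
```

>>> send_rows(
  dp=[
    [0.0015,0,0],
    [0.0015,0,0],
    [0.0015,0,0],
    [0.0015,0,0],
    [0,0,0],
  ],
  rotation=[
    [0,0,0],
    [0,0,0],
    [0,0,0],
    [0,0,0],
    [0,0,0],
  ],
  claw=[255,255,255,255,255],
)

```text
time_s: 10.37
tcp_pos: [616.3, -7.0, 57.5]
tool_rot: [-180.0, 0.2, 86.6]
wrist_force: [-0.3, -5.4, 1.4]
width: 0.1
```

>>> send_rows(
  dp=[
    [0.001,0,0],
    [0.001,0,0],
    [0,0,0],
  ],
  rotation=[
    [0,0,0],
    [0,0,0],
    [0,0,0],
  ],
  claw=[255,255,255],
)

```text
time_s: 10.62
tcp_pos: [616.4, -5.2, 57.5]
tool_rot: [-180.0, 0.2, 86.5]
wrist_force: [-0.4, -4.4, 2.7]
width: 0.1
```

>>> send_rows(
  dp=[
    [0.001,0,0],
    [0,0,0],
  ],
  rotation=[
    [0,0,0],
    [0,0,0],
  ],
  claw=[255,255],
)

```text
time_s: 10.78
tcp_pos: [616.4, -4.3, 57.4]
tool_rot: [-180.0, 0.2, 86.5]
wrist_force: [-0.5, -4.8, 1.6]
width: -0.0
```

>>> send_rows(
  dp=[
    [0.001,0,0],
    [0,0,0],
  ],
  rotation=[
    [0,0,0],
    [0,0,0],
  ],
  claw=[255,255],
)

```text
time_s: 10.95
tcp_pos: [616.4, -4.2, 57.4]
tool_rot: [-180.0, 0.3, 86.5]
wrist_force: [-0.6, -6.6, 3.7]
width: -0.3
```

>>> send_rows(
  dp=[
    [0.001,0,0],
    [0,0,0],
  ],
  rotation=[
    [0,0,0],
    [0,0,0],
  ],
  claw=[255,255],
)

```text
time_s: 11.12
tcp_pos: [616.4, -4.2, 57.4]
tool_rot: [-179.9, 0.3, 86.5]
wrist_force: [-1.1, -7.7, 3.1]
width: 0.2
```

>>> send_rows(
  dp=[
    [0.001,0,0],
    [0,0,0],
  ],
  rotation=[
    [0,0,0],
    [0,0,0],
  ],
  claw=[255,255],
)

```text
time_s: 11.28
tcp_pos: [616.3, -4.2, 57.4]
tool_rot: [-179.9, 0.4, 86.4]
wrist_force: [0.1, -9.3, 3.6]
width: 0.1
```

>>> send_rows(
  dp=[
    [0.001,0,0],
    [0,0,0],
  ],
  rotation=[
    [0,0,0],
    [0,0,0],
  ],
  claw=[255,255],
)

```text
time_s: 11.45
tcp_pos: [616.3, -4.2, 57.4]
tool_rot: [-179.9, 0.5, 86.4]
wrist_force: [0.6, -11.4, 3.8]
width: 0.1
```

>>> send_rows(
  dp=[
    [-0.01,0,0],
    [-0.012,0,0],
    [-0.012,0,0],
    [0,0,-0.012],
    [0,0,-0.012],
    [0,0,-0.012],
    [0,0,-0.012],
    [0,0,-0.012],
    [0,0,-0.012],
    [0,0,0],
  ],
  rotation=[
    [0,0,0],
    [0,0,0],
    [0,0,0],
    [0,0,0.94],
    [0,0,0.94],
    [0,0,0.94],
    [0,0,0.94],
    [0,0,0.94],
    [0,0,0.94],
    [0,0,0],
  ],
  claw=[255,255,255,255,255,255,255,255,255,255],
)

```text
time_s: 12.28
tcp_pos: [616.4, -30.8, 131.4]
tool_rot: [179.8, -0.2, 52.8]
wrist_force: [0.5, -0.6, -0.2]
width: 0.1
```

```bash
cat >> h.py <<'E'
def todp(jx,jy):
    "tool-axis shift (mm) to a jig xy, tool down"
    s=state();t=s["tcp_pos"];d=np.array([jx,jy])-loc(t)[0];a=np.radians(s["tool_rot"][2])-J[2]
    print("t",round(s["time_s"],2),"jig",loc(t)[0].round(1),"z",t[2].round(1),"yaw_jig",np.degrees(a).round(1),"F",s["wrist_force"].round(1),
     "dp",round(d@[np.cos(a),np.sin(a)],1),round(d@[np.sin(a),-np.cos(a)],1))
E
python3 - <<'E'
from h import *
blanktop("scene","4");blanktop("wrist","4")
for n in("top","scene"):
    im,d=capture(n)
    P,u,v=cloud(n,d);l=loc(P);m=(P[:,2]>75)&(P[:,2]<110)&(abs(l[:,0]+120)<30)&(abs(l[:,1]-146)<35)
    print(n,"peg",m.sum(),np.median(l[m],axis=0),l[m].min(0),l[m].max(0))
    for r in pinpoint(n,"lever_peg")[:2]:P=w(n,r["position"]);print(n,round(r["p"],2),P.round(0),loc(P))
    for r in pinpoint(n,"cam_pivot")[:1]:P=w(n,r["position"]);print("piv",n,round(r["p"],2),P.round(0),loc(P))
todp(-104,177)
E
```

```text
scene 1355 ((31.039134979248047, 76.8827896118164), (190.84645080566406, 96.38250732421875), 88.71306610107422) zmean 92.82940698452661 [[-14.8, -16.4], [75.7, 171.0]]
wrist 37003 ((27.563133239746094, 53.38860321044922), (143.2257080078125, 90.08929443359375), 89.74857330322266) zmean 91.88171359258148 [[-15.8, -16.2], [71.4, 115.0]]
top peg 28 [-124.78712928  144.91513642] [-132.47881129  134.06686031] [-117.54552438  153.34522362]
top 0.76 [475. 184.  76.] [[-122.65101077  148.59717453]]
top 0.44 [557. 126.  40.] [[-38.17890026  95.27996162]]
piv top 0.64 [ 379. -479.    7.] [[-180.90564375 -518.96011209]]
scene peg 44 [-120.37034331  147.77743212] [-134.85772538  134.6467759 ] [-110.15384348  158.25040818]
scene 0.71 [472. 182.  78.] [[-125.58197328  146.50324284]]
scene 0.42 [558. 126.  36.] [[-37.10240112  95.14087375]]
piv scene 0.7 [561. 128.  41.] [[-33.54213221  96.78570145]]
t 12.68 jig [ 28.3 -58.3] z 128.5 yaw_jig 56.2 F [ 0.1 -0.   0. ] dp 121.8 -240.9
```

>>> send_rows(
  dp=[
    [0.01,-0.02,0],
    [0.01,-0.02,0],
    [0.01,-0.02,0],
    [0.01,-0.02,0],
    [0.01,-0.02,0],
    [0.01,-0.02,0],
    [0.01,-0.02,0],
    [0.01,-0.02,0],
    [0.01,-0.02,0],
    [0.01,-0.02,0],
    [0.01,-0.02,0],
    [0.012,-0.021,0],
    [0,0,0],
    [0,0,0.01],
    [0,0,0.011],
    [0,0,0.011],
    [0,0,0.011],
    [0,0,0.01],
    [0,0,0],
  ],
  rotation=[
    [0,0,0],
    [0,0,0],
    [0,0,0],
    [0,0,0],
    [0,0,0],
    [0,0,0],
    [0,0,0],
    [0,0,0],
    [0,0,0],
    [0,0,0],
    [0,0,0],
    [0,0,0],
    [0,0,0],
    [0,0,0],
    [0,0,0],
    [0,0,0],
    [0,0,0],
    [0,0,0],
    [0,0,0],
  ],
  claw=[255,255,255,255,255,255,255,255,255,255,255,255,255,255,255,255,255,255,255],
)

```text
time_s: 14.27
tcp_pos: [495.1, 210.3, 73.6]
tool_rot: [-179.9, 0.3, 52.8]
wrist_force: [-0.0, -0.2, -0.4]
width: 0.2
```

```bash
python3 - <<'E'
from h import *
todp(-104,177)
im,d=capture("wrist");cv2.imwrite("pics/v5.png",im[:,:,::-1])
E
```

```text
t 14.27 jig [-104.5  175.7] z 73.6 yaw_jig 56.1 F [-0.  -0.2 -0.4] dp 1.3 -0.4
```

View pics/v5.png

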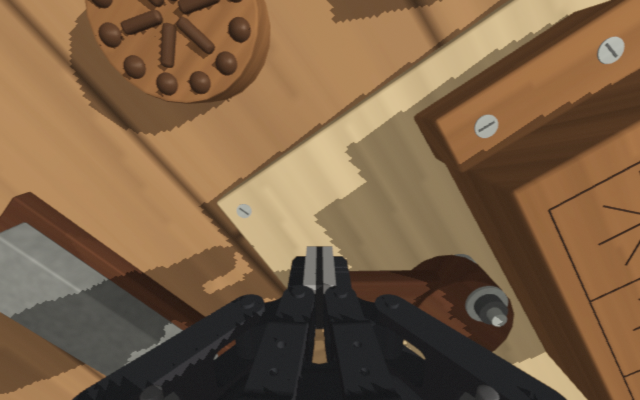

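>>> send_rows(
  dp=[
    [-0.004,0,0],
    [-0.004,0,0],
    [-0.004,0,0],
    [-0.003,0,0],
    [-0.0053,-0.001,0],
    [-0.0053,-0.001,0],
    [-0.0053,-0.001,0],
    [-0.0053,-0.001,0],
    [-0.0053,-0.001,0],
    [-0.0053,-0.001,0],
    [-0.0053,-0.001,0],
    [-0.0053,-0.001,0],
    [-0.0053,-0.001,0],
    [-0.0053,-0.001,0],
    [0,0,0],
  ],
  rotation=[
    [0,0,0],
    [0,0,0],
    [0,0,0],
    [0,0,0],
    [0,0,-0.5],
    [0,0,-0.5],
    [0,0,-0.5],
    [0,0,-0.5],
    [0,0,-0.5],
    [0,0,-0.5],
    [0,0,-0.5],
    [0,0,-0.5],
    [0,0,-0.5],
    [0,0,-0.5],
    [0,0,0],
  ],
  claw=[255,255,255,255,255,255,255,255,255,255,255,255,255,255,255],
)

```text
time_s: 15.57
tcp_pos: [457.7, 155.6, 76.9]
tool_rot: [179.9, -0.1, 82.9]
wrist_force: [0.0, 0.3, -0.2]
width: 0.2
```

```bash
cat >> h.py <<'E'
def lev():
    s=state();p=loc(s["tcp_pos"])[0]-[-42,90];a=s["tool_rot"][2]-np.degrees(J[2])+90
    r=np.array([np.cos(np.radians(a)),np.sin(np.radians(a))]);t=np.array([-r[1],r[0]])
    Rj=np.array([[np.cos(J[2]),np.sin(J[2])],[-np.sin(J[2]),np.cos(J[2])]]);F=Rj@s["wrist_force"][:2]
    print("t",round(s["time_s"],2),"lever-if-square",round(a,1),"cam",round(a-130,1),"radial",round(p@r,1),"tang",round(p@t,1),"F rad/tan/z",(F@r).round(1),(F@t).round(1),s["wrist_force"][2].round(1),"z",s["tcp_pos"][2].round(1))
E
python3 -c "
from h import *
lev()"
```

```text
t 15.57 lever-if-square 176.1 cam 46.1 radial 98.4 tang -22.3 F rad/tan/z 0.0 -0.3 -0.2 z 76.9
```

>>> send_rows(
  dp=[
    [-0.0035,-0.0006,0],
    [-0.0035,-0.0006,0],
    [-0.0035,-0.0006,0],
    [-0.0035,-0.0006,0],
    [-0.0035,-0.0006,0],
    [-0.0035,-0.0006,0],
    [-0.0035,-0.0006,0],
    [-0.0035,-0.0006,0],
    [-0.0035,-0.0006,0],
    [-0.0035,-0.0006,0],
  ],
  rotation=[
    [0,0,-0.333],
    [0,0,-0.333],
    [0,0,-0.333],
    [0,0,-0.333],
    [0,0,-0.333],
    [0,0,-0.333],
    [0,0,-0.333],
    [0,0,-0.333],
    [0,0,-0.333],
    [0,0,-0.333],
  ],
  claw=[255,255,255,255,255,255,255,255,255,255],
)

```text
time_s: 16.4
tcp_pos: [452.3, 122.1, 76.8]
tool_rot: [179.9, -0.1, 102.9]
wrist_force: [-1.7, 3.7, 1.8]
width: -0.1
```

```bash
python3 - <<'E'
from h import *
lev()
for n in("top","scene"):
    im,d=capture(n);cv2.imwrite(f"pics/{n}6.png",im[:,:,::-1])
    for r in pinpoint(n,"lever_peg")[:2]:P=w(n,r["position"]);q=loc(P)[0];print(n,round(r["p"],2),q.round(0),P[2].round(0),np.degrees(np.arctan2(q[1]-90,q[0]+42))%360)
E
```

```text
t 16.4 lever-if-square 196.2 cam 66.2 radial 97.6 tang -23.2 F rad/tan/z 0.9 -4.0 1.8 z 76.8
top 0.79 [-138.   67.] 75.0 193.16038955755948
scene 0.72 [-137.   64.] 78.0 195.24341967178606
scene 0.45 [ 33. 171.] 34.0 47.113826210276784
```

>>> send_rows(
  dp=[
    [-0.0026,-0.0005,0],
    [-0.0026,-0.0005,0],
    [-0.0026,-0.0005,0],
    [-0.0026,-0.0005,0],
    [-0.0026,-0.0005,0],
    [-0.0026,-0.0005,0],
    [-0.0026,-0.0005,0],
    [-0.0026,-0.0005,0],
  ],
  rotation=[
    [0,0,-0.25],
    [0,0,-0.25],
    [0,0,-0.25],
    [0,0,-0.25],
    [0,0,-0.25],
    [0,0,-0.25],
    [0,0,-0.25],
    [0,0,-0.25],
  ],
  claw=[255,255,255,255,255,255,255,255],
)

```text
time_s: 17.27
tcp_pos: [454.6, 101.4, 76.5]
tool_rot: [180.0, -0.1, 115.1]
wrist_force: [-2.2, 5.3, 3.7]
width: 0.4
```

```bash
python3 -c "
from h import *
lev()"
```

```text
t 17.27 lever-if-square 208.3 cam 78.3 radial 97.2 tang -23.5 F rad/tan/z -0.3 -5.7 3.7 z 76.5
```

>>> send_rows(
  dp=[
    [-0.0026,-0.0005,0],
    [-0.0026,-0.0005,0],
    [-0.0026,-0.0005,0],
    [-0.0026,-0.0005,0],
  ],
  rotation=[
    [0,0,-0.25],
    [0,0,-0.25],
    [0,0,-0.25],
    [0,0,-0.25],
  ],
  claw=[255,255,255,255],
)

```text
time_s: 17.6
tcp_pos: [457.4, 91.2, 76.5]
tool_rot: [180.0, -0.1, 121.0]
wrist_force: [-3.5, 5.3, 4.1]
width: 0.0
```

```bash
python3 -c "
from h import *
lev()"
```

```text
t 17.6 lever-if-square 214.3 cam 84.3 radial 97.1 tang -23.3 F rad/tan/z 0.3 -6.3 4.1 z 76.5
```

>>> send_rows(
  dp=[
    [-0.0026,-0.0005,0],
    [-0.0026,-0.0005,0],
  ],
  rotation=[
    [0,0,-0.25],
    [0,0,-0.25],
  ],
  claw=[255,255],
)

```text
time_s: 17.77
tcp_pos: [459.2, 86.2, 76.5]
tool_rot: [180.0, -0.1, 124.0]
wrist_force: [-3.2, 5.0, 4.4]
width: 0.1
```

```bash
python3 -c "
from h import *
lev()"
```

```text
t 17.77 lever-if-square 217.3 cam 87.3 radial 97.0 tang -23.3 F rad/tan/z -0.1 -6.0 4.4 z 76.5
```

>>> send_rows(
  dp=[
    [-0.0026,-0.0005,0],
  ],
  rotation=[
    [0,0,-0.25],
  ],
  claw=[255],
)

```text
time_s: 17.85
tcp_pos: [460.1, 83.8, 76.5]
tool_rot: [180.0, -0.1, 125.6]
wrist_force: [-3.6, 4.1, 4.5]
width: -0.0
```

```bash
python3 -c "
from h import *
lev()"
```

```text
t 17.85 lever-if-square 218.8 cam 88.8 radial 97.0 tang -23.3 F rad/tan/z 0.6 -5.5 4.5 z 76.5
```

>>> send_rows(
  dp=[
    [-0.0026,-0.0005,0],
    [-0.0026,-0.0005,0],
  ],
  rotation=[
    [0,0,-0.25],
    [0,0,-0.25],
  ],
  claw=[255,255],
)

```text
time_s: 18.02
tcp_pos: [462.3, 78.9, 76.5]
tool_rot: [180.0, -0.1, 128.5]
wrist_force: [-3.2, 5.8, 5.3]
width: 0.1
```

>>> send_rows(
  dp=[
    [-0.0026,-0.0005,0],
  ],
  rotation=[
    [0,0,-0.25],
  ],
  claw=[255],
)

```text
time_s: 18.1
tcp_pos: [463.5, 76.6, 76.4]
tool_rot: [180.0, -0.1, 130.1]
wrist_force: [-3.5, 3.9, 5.4]
width: 0.2
```

>>> send_rows(
  dp=[
    [-0.0026,-0.0005,0],
  ],
  rotation=[
    [0,0,-0.25],
  ],
  claw=[255],
)

```text
time_s: 18.18
tcp_pos: [464.7, 74.2, 76.5]
tool_rot: [180.0, -0.1, 131.5]
wrist_force: [-2.7, 5.2, 4.1]
width: 0.3
```

>>> send_rows(
  dp=[
    [-0.0026,-0.0005,0],
  ],
  rotation=[
    [0,0,-0.25],
  ],
  claw=[255],
)

```text
time_s: 18.27
tcp_pos: [466.0, 72.0, 76.4]
tool_rot: [180.0, -0.1, 133.0]
wrist_force: [-2.7, 4.6, 4.3]
width: 0.2
```

>>> send_rows(
  dp=[
    [-0.0026,-0.0005,0],
  ],
  rotation=[
    [0,0,-0.25],
  ],
  claw=[255],
)

```text
time_s: 18.35
tcp_pos: [467.4, 69.7, 76.4]
tool_rot: [180.0, -0.1, 134.5]
wrist_force: [-3.8, 4.5, 4.3]
width: -0.2
```

```bash
python3 -c "
from h import *
lev()"
```

```text
t 18.35 lever-if-square 227.8 cam 97.8 radial 96.9 tang -23.1 F rad/tan/z -0.5 -5.8 4.3 z 76.4
```

>>> send_rows(
  dp=[
    [-0.0026,-0.0005,0],
  ],
  rotation=[
    [0,0,-0.25],
  ],
  claw=[255],
)

```text
time_s: 18.43
tcp_pos: [467.5, 68.8, 76.3]
tool_rot: [180.0, -0.2, 136.1]
wrist_force: [-9.5, 10.7, 7.1]
width: 0.1
```

>>> send_rows(
  dp=[
    [-0.0026,-0.0005,0],
  ],
  rotation=[
    [0,0,-0.25],
  ],
  claw=[255],
)

```text
time_s: 18.52
tcp_pos: [467.5, 68.2, 76.3]
tool_rot: [179.9, -0.4, 137.7]
wrist_force: [-11.6, 13.7, 10.4]
width: -0.0
```

>>> send_rows(
  dp=[
    [-0.0026,-0.0005,0],
  ],
  rotation=[
    [0,0,-0.25],
  ],
  claw=[255],
)

```text
time_s: 18.6
tcp_pos: [467.5, 67.7, 76.3]
tool_rot: [179.9, -0.5, 139.3]
wrist_force: [-16.0, 17.6, 12.0]
width: 0.3
```

```bash
python3 -c "
from h import *
lev()"
```

```text
t 18.6 lever-if-square 232.5 cam 102.5 radial 96.2 tang -29.6 F rad/tan/z -2.9 -23.6 12.0 z 76.3
```

>>> send_rows(
  dp=[
    [0.004,0,0],
    [0.004,0,0],
    [0.004,0,0],
    [0.004,0,0],
    [0.006,0,0],
    [0.008,0,0],
    [0.008,0,0],
    [0,0,-0.015],
    [0,0,-0.02],
    [0,0,-0.02],
    [0,0,-0.02],
    [0,0,-0.02],
    [0,0,-0.02],
    [0,0,-0.02],
    [0,0,0],
    [0,0,0],
  ],
  rotation=[
    [0,0,0],
    [0,0,0],
    [0,0,0],
    [0,0,0],
    [0,0,0],
    [0,0,0],
    [0,0,0],
    [0,0,0],
    [0,0,0],
    [0,0,0],
    [0,0,0],
    [0,0,0],
    [0,0,0],
    [0,0,0],
    [0,0,0],
    [0,0,0],
  ],
  claw=[255,255,255,255,255,255,255,255,255,255,255,255,255,255,255,255],
)

```text
time_s: 19.93
tcp_pos: [444.5, 87.2, 212.0]
tool_rot: [179.9, 0.1, 138.8]
wrist_force: [0.4, -0.2, 0.2]
width: 0.1
```

```bash
python3 - <<'E'
from h import *
lev()
b=blanktop("scene","7")[130:300,210:430]
for r in pinpoint("scene","lever_peg")[:2]:P=w("scene",r["position"]);q=loc(P)[0];print(round(r["p"],2),q.round(0),P[2].round(0),np.degrees(np.arctan2(q[1]-90,q[0]+42))%360-130)
a=blanktop("wrist","7")
cv2.imwrite("pics/v7.png",np.hstack([cv2.resize(a,(480,300)),cv2.resize(b,(320,300))])[:,:,::-1])
E
```

```text
t 19.93 lever-if-square 232.1 cam 102.1 radial 96.8 tang -59.0 F rad/tan/z -0.2 0.4 0.2 z 212.0
scene 1366 ((40.075958251953125, 76.37834167480469), (96.8272705078125, 193.76312255859375), 0.08882241696119308) zmean 92.94556222155802 [[-4.2, -16.8], [87.0, 171.0]]
0.72 [-115.   22.] 76.0 93.13174346204582
wrist 8802 ((39.01649856567383, 96.71233367919922), (91.62306213378906, 152.40081787109375), 0.03428615629673004) zmean 92.60134566932564 [[-5.9, 26.8], [82.2, 171.3]]
```

View pics/v7.png

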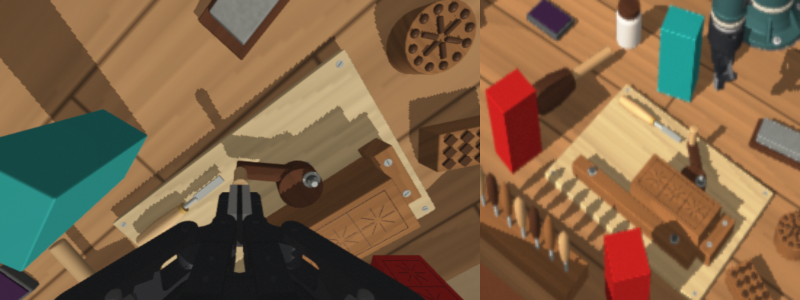

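```bash
python3 -c "
from rig import *
print(hand_in())"
```

```text
the job is handed in; nothing more can be done
None
```

I handed the job in at about 20 s: the blank is tipped, home against the end stop, and clamped by the cam. The last lever push came out harder than asked.

- **Tipping:** I pushed high on the marked face with about 2 N. The blank fell towards the end stop, and the marks show on top in the pictures.
- **Sliding:** It slid at about 5.5 N. I stopped at 11 N, with the tool no longer advancing over the last four 1 mm steps. The final pictures put its end at jig y of about 171 mm, against the stop face at 170 mm.
- **Clamping:** I swung the lever to about 97° (1.7 rad). The blank now lies within 0.1° of the jig's axes against the fence.

**Lever push too hard:** I sent the last three small lever steps without checking the force between them. The push reached about 24 N square to the lever, where 12 to 16 N was right. Scaling from the figures you gave, I estimate a squeeze of up to about 54 N. That is under the 70 N crushing limit, but I did not measure it, and I did not loosen the lever afterwards.

The hand is clear, with wrist force near zero. The chisel, mallet, blocks and other items look undisturbed where they show in the last pictures; I did not measure their positions.

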